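# Top up the cap magazine and set its hold-down

### The arm

A 6-joint arm with a two-finger parallel gripper is mounted at the origin on a cart in front of the work surface, level with it; the furniture and walls round the work are solid. World frame = base frame: x ahead of the robot, y to its left, z up, the work surface at z = 0. Lengths are in m, angles in degrees, forces in N, time in s.
With the tool pointing down it reaches from about 0.325 to 0.775 m from the base axis. Payload 5.5 kg.
Tool frame: the origin (TCP) lies at the centre of the arm's flange, where the gripper is bolted on; the fingertips stand 182 mm ahead of it and the grasp point (between the pads) lies 163 mm ahead of it; z points along the fingers, y is the line along which they close (so a half turn about z gives the same grasp; the last joint's range is limited). The gripper opens to 88 mm and grips with 3 to 60 N. Pads are 20 mm wide; open, the fingers measure 115 mm over their backs; the gripper's body (75 mm by 178 mm) begins 61 mm behind the grasp point.
Start: joints at [69.46, 5.22, 70.514, -0, 104.267, -3.249], TCP at [0.178, 0.573, 0.405] pointing down, gripper open.
Joint ranges: [-164.24, 164.24], [-49.07, 125.15], [9.68, 141.18], [-86.29, 266.29], [3.28, 154.24], [-151.56, 151.56]. Speed limits (degrees/s): [147.25, 147.25, 172.46, 180, 180, 180].

### API

Orientations are given as [roll, pitch, yaw] about the fixed x, y, z axes, in that order (R = Rz(yaw) Ry(pitch) Rx(roll)).
In Python, from station import r gives the robot as it stands. The module is installed in compiled form; this text tells all that it offers. Calls block until the motion is done:
- r.reach(position, orientation): joint-space move of the TCP to a pose.
- r.servo_line(position, rotation=None, speed=0.15): straight line of the TCP; rotation=None keeps the orientation; speed is the mean speed in m/s.
- r.move_joints(angles): joint-space move.
- r.let_go() and r.grab(squeeze=None): open the fingers fully, or close them until they stop; squeeze is the grip in N (None keeps the last).
- r.wait(seconds).
- r.inverse_kinematics(position, orientation): joint angles nearest the present ones, or None.
- r.sense(): the state.
- r.snapshot(name): name is "scene" or "top" or "wrist"; returns a dict with "frame" (384x512x3 uint8, red, green, blue), "fx", "fy", "cx", "cy" (pixels), "R" (3x3) and "t" (3): a world point X has camera coordinates R X + t. Camera axes: x right, y down, z forward; pixel columns grow to the right and rows downward; lengths in m; the calibration is good to about 2 mm. A picture is of the moment at which its call begins. There is no depth.
A pose or a line that the arm cannot do raises r.IKError and nothing moves.
- r.hand_in(): hands the job in; it is judged then, once.
The state is a dict: "clock": time; "joints": joint angles; "joint_vel": joint speeds; "joint_torque": joint torques, N m; "tcp_pos": TCP position; "orientation": TCP orientation; "contact_force": force on the tool from outside, world axes, zero at the start; "torque": the same for the moment, N m; "opening": finger opening in m; "gripper_force": force on a finger pad.
Only numpy, scipy, OpenCV 4.12 (cv2) and the standard library are available. Lean on these libraries where they do the work, as an engineer would, in place of code of your own. Each camera call takes 0.05 s, during which the arm holds its last target. There are 200 camera calls.

### The job

Pick up the clean gold cap from among the paste-stained ones, lower it flat into the cap magazine until you feel it touch the pile, whose height nobody has noted, and only then let go of it; do not drop it. Then swing the hold-down arm over the magazine as far as its stop, and press its red knob down gently until the pad bears on the cap and stays there. Leave the stained caps where they lie.

Things in the scene. Friction and masses are not known exactly. Their poses are not given: they have to be found in the camera images.
- clean_cap: the clean gold jar cap lying on the worktop: a disc 64 mm across and 10 mm thick, top side up, 10 to 16 g; origin at the centre of its underside, z up. It goes on top of the pile in the magazine, the same way up.
- stained_cap_a: a gold jar cap, same size, with a dark blotch of paste on top; leave it alone. Origin at the centre of its underside.
- stained_cap_b: another gold cap with a dark blotch of paste; leave it alone. Origin at the centre of its underside.
- magazine: the cap magazine, fixed to the worktop: a 210 x 104 x 6 mm aluminium foot plate carrying a grey drum 91 mm across (top 24 mm above the worktop) with an open well in which gold caps are piled, and a steel column. Origin on the worktop under the axis of the pile; x points along the plate to the column, z up. The plate reaches 62 mm to -x and 147 mm to +x.
- magazine_axis (a point): point on the axis of the pile, level with the drum's top, 24 mm above the worktop; magazine's axes. The top of the pile lies anywhere from 31 to 54 mm above the worktop: it differs every time and is not reported. The pile sits on a spring plate that gives about 0.7 mm per newton, 10 mm at most.
- magazine_mouth (a point): point on the axis of the pile level with the rod tips, 78 mm above the worktop. Four upright steel rods, 8 mm thick with pointed tips, guide the pile with 2.5 mm of play round a cap; seen in the magazine's axes they stand at x = +-30 mm, y = +-25 mm. Between them the +y and -y sides are open above the drum, so fingers holding a cap across the magazine's y fit down there.
- column_top (a point): top of the hold-down's steel column (15 mm thick, black end cap), 145 mm above the worktop, 95 mm from the axis of the pile towards the magazine's +x
- hold_swing (a joint): swing of the hold-down arm about the column, rad: 0 = at its stop, with the pad over the pile; it grows as the arm is swung away to the magazine's +y side (seen from above the arm turns clockwise as the value grows, up to 2.0). It stays where it is left; about 1 N at the knob moves it.
- hold_drop (a joint): how far the hold-down has been slid down the column, m: 0 = top, 0.068 = lowest. A friction collar holds it wherever it is left; about 3 N on the knob pushes it down. At 0 the underside of the pad is 93 mm above the worktop.
- hold_pad: the end of the hold-down arm: a black rubber pad 38 mm across below, a red knob 31 mm across above. Origin in the arm, 95 mm from the column's axis; the pad's underside is 19 mm below it, the flat top of the knob 34 mm above it, the widest part of the knob 20 to 32 mm above it and its neck (16 mm thick) 8 to 14 mm above it.
- knob_top (a point): centre of the flat top of the red knob, 34 mm above the hold_pad origin and 53 mm above the pad's underside
Mind the look-alikes: they are no part of the job. What is shaped like the clean_cap but blue, pink or purple is not meant.

How it is judged (in metres and radians):
On the way, in this order (a step that is already met when the one before it is completed fails the run):
1. the clean cap, still held and level, touches the pile in the magazine (contact force between the fingers and clean_cap above 0.5 N and contact force between clean_cap and magazine above 0.4 N and horizontal distance between clean_cap and magazine_axis below 0.006 m and angle between clean_cap's own z axis and vertical below 0.12 rad), for 0.1 s.
2. the cap is let go and lies flat on the pile (contact force between the fingers and clean_cap below 0.05 N and horizontal distance between clean_cap and magazine_axis below 0.006 m and angle between clean_cap's own z axis and vertical below 0.06 rad and linear speed of clean_cap below 0.02 m/s), for 0.3 s.
3. the hold-down arm is swung over the magazine to its stop (value of joint hold_swing below 0.1 rad), for 0.1 s.
At the end, for the whole second after the job is handed in: the clean cap lies flat (within 0.06 rad), top side up, on the pile inside the magazine (within 6 mm of its axis, underside 20 to 62 mm above the worktop), the hold-down arm is at its stop (within 0.1 rad), its pad rests on the cap with more than 0.3 N, and both are at rest (contact force between hold_pad and clean_cap above 0.3 N and value of joint hold_swing below 0.1 rad and horizontal distance between clean_cap and magazine_axis below 0.006 m and angle between clean_cap's own z axis and vertical below 0.06 rad and z of clean_cap in the frame of magazine between 0.02 and 0.062 m and linear speed of each of clean_cap, hold_pad below 0.01 m/s); the robot touches nothing.
It fails at once if the clean cap is dropped (moves faster than 0.25 m/s with no finger on it, a fall of some 3 mm) (contact force between the fingers and clean_cap below 0.02 N and linear speed of clean_cap above 0.25 m/s).
It fails at once if the held cap is rammed into the magazine (over 25 N) (contact force between the fingers and clean_cap above 0.5 N and contact force between clean_cap and magazine above 25 N).
It fails at once if the pad is pressed on the cap with over 20 N (contact force between hold_pad and clean_cap above 20 N).
It fails at once if a stained cap is moved by more than 20 mm (distance of any of stained_cap_a, stained_cap_b from where it was at the start of the episode above 0.02 m).
It also fails if it takes over 66 s, if anything falls off the work surface, if the arm or the gripper's body presses on something with over 40 N, if the wrist force passes 120 N, or if a joint passes its speed limit or range.

## Working session

There is one attempt and no reset: what is moved stays moved. The work goes in short steps, each a Python script; the robot and the scene stay as the last script left them, time stands still between calls to the robot, and variables do not carry over. Pictures are saved under pics/ and viewed, at most 10 in all, crops included, and the job is handed in when it is done.

```bash
mkdir -p pics; python3 - <<'E'
from station import r
import cv2,numpy as np,pickle
for n in("scene","top"):
    s=r.snapshot(n); cv2.imwrite(f"pics/{n}0.png",s["frame"][:,:,::-1]); pickle.dump(s,open(f"pics/{n}0.pkl","wb"))
    print(n,s["fx"],s["cx"],s["cy"],np.round(s["R"],3).tolist(),(-s["R"].T@s["t"]).round(3))
print(r.sense())
E
```

```text
scene 462.8631310607294 257.43329156093176 186.93758145410845 [[0.418, -0.908, -0.016], [-0.378, -0.158, -0.912], [0.826, 0.388, -0.41]] [-0.349 -0.563  0.593]
top 366.02110145556776 254.8695536808059 197.31355596066587 [[0.028, -1.0, -0.01], [-0.986, -0.026, -0.164], [0.163, 0.014, -0.986]] [ 0.469 -0.102  1.08 ]
{'clock': 0.1, 'joints': array([ 6.94583448e+01,  5.25930544e+00,  7.05738627e+01, -1.41386487e-03,
        1.04264585e+02, -3.24902228e+00]), 'joint_vel': array([-0.21035401, -0.12715992, -0.01285794, -0.14443895,  0.16981674,
        0.06792063]), 'joint_torque': array([ 1.72690212e-03, -4.47856307e+01, -4.07571065e+01,  7.00068846e-02,
        2.84233672e-02, -9.79944889e-05]), 'tcp_pos': array([0.17838223, 0.57293512, 0.40362534]), 'orientation': array([-1.79902327e+02, -4.17154859e-03,  1.62707016e+02]), 'contact_force': array([-0.21289946,  0.46960563, -0.10249475]), 'torque': array([-0.04096697,  0.08574049,  0.02491435]), 'gripper_force': 0.0, 'opening': 0.08773618656366758}
```

View pics/top0.png

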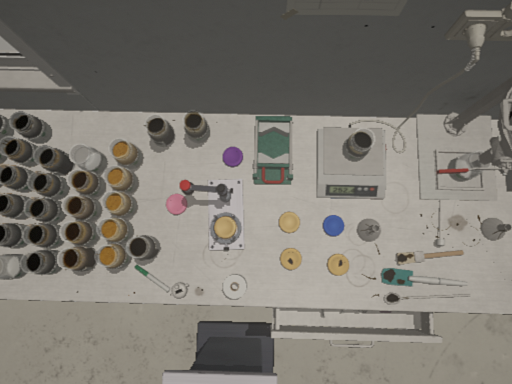

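View pics/scene0.png

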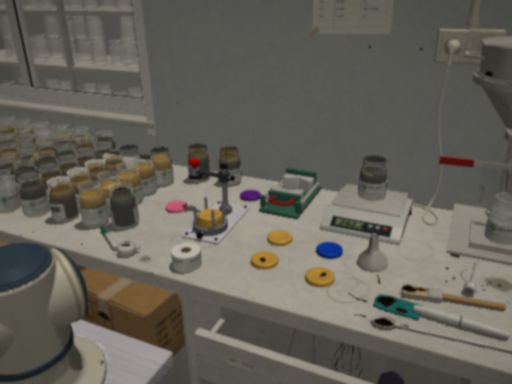

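In the top picture, the clean_cap candidates are:
- gold at (289,222), unmarked
- gold at (291,259) and (339,265), both with a dark blotch
- blue (333,226), pink (176,204) and purple (233,157), which are excluded
- the gold pile at (225,228), inside the magazine

I choose (289,222). The column top is near (222,190) and the red knob near (186,187). I'll check the choice in a crop.

```bash
cat > h.py <<'E'
import cv2,numpy as np
def ray(s,px,z):
    "world point on plane z seen at pixel px (u,v)"
    R,t=np.array(s["R"]),np.array(s["t"]); c=-R.T@t
    d=R.T@np.array([(px[0]-s["cx"])/s["fx"],(px[1]-s["cy"])/s["fy"],1])
    return c+d*(z-c[2])/d[2]
def blobs(s,lo,hi,amin=40):
    hsv=cv2.cvtColor(s["frame"],cv2.COLOR_RGB2HSV)
    m=cv2.inRange(hsv,lo,hi)
    cs,_=cv2.findContours(m,cv2.RETR_EXTERNAL,cv2.CHAIN_APPROX_NONE)
    return [(cv2.minEnclosingCircle(c),cv2.contourArea(c),cv2.fitEllipse(c)) for c in cs if cv2.contourArea(c)>amin]
E
python3 - <<'E'
import pickle,cv2,numpy as np
from h import *
s=pickle.load(open("pics/top0.pkl","rb")); q=pickle.load(open("pics/scene0.pkl","rb"))
for n,im in (("top",s),("scene",q)):
  for (c,rad),a,e in blobs(im,(12,110,90),(28,255,255),100):
    if n=="top" and c[0]<200: continue
    print(n,np.round(c,1),round(rad,1),a,np.round(e[0],1),np.round(e[1],1),ray(im,e[0],.010).round(4))
  for b in blobs(im,(0,150,90),(6,255,255),20): print("red",n,np.round(b[2][0],1),b[1],ray(im,b[2][0],.141).round(4))
print("col",ray(s,(222,190),.145),"axis",ray(s,(225,228),.04))
a=cv2.resize(s["frame"][140:290,150:360],None,fx=3.8,fy=3.8,interpolation=cv2.INTER_CUBIC)
cv2.imwrite("pics/crop1.png",a[:,:,::-1])
E
```

```text
red top [184.5 184.7] 60.5 [0.653  0.0964 0.141 ]
scene [474.  301.5] 30.7 153.0 [474.2 301.3] [ 3.2 75.7] [ 0.4932 -0.6326  0.01  ]
scene [140.5 297.5] 32.8 1225.5 [139.9 298.4] [30.1 56.7] [ 0.2369 -0.0215  0.01  ]
scene [100.1 276.5] 18.9 544.5 [ 98.  280.4] [23.9 35.7] [0.2506 0.1    0.01  ]
scene [319.5 277. ] 14.1 412.5 [319.6 276.8] [18.7 28.3] [ 0.4514 -0.33    0.01  ]
scene [264.2 260. ] 13.2 348.5 [264.2 259.8] [16.8 26.6] [ 0.4646 -0.1946  0.01  ]
scene [279.5 237. ] 11.9 270.5 [279.4 237.7] [14.4 24.2] [ 0.5696 -0.1888  0.01  ]
scene [206.3 218. ] 9.7 200.0 [205.2 217.8] [13.8 19.7] [0.5881 0.034  0.01  ]
scene [ 97. 190.] 19.2 326.0 [ 96.3 193. ] [15.4 36.4] [0.5974 0.4214 0.01  ]
scene [128.5 176.5] 9.8 149.5 [128.8 176.6] [11.1 18.4] [0.7389 0.413  0.01  ]
scene [144.5 167.5] 7.9 121.5 [144.4 168.2] [11.2 15. ] [0.8192 0.4112 0.01  ]
scene [160.7 160.7] 8.5 156.0 [160.5 160.5] [13.7 15.8] [0.9016 0.4037 0.01  ]
red scene [280.7 199.6] 30.5 [ 0.5196 -0.212   0.141 ]
red scene [193.6 160.7] 45.5 [0.6547 0.1008 0.141 ]
col [ 0.64071896 -0.00284304  0.145     ] axis [ 0.55043779 -0.00486327  0.04      ]
```

View pics/crop1.png

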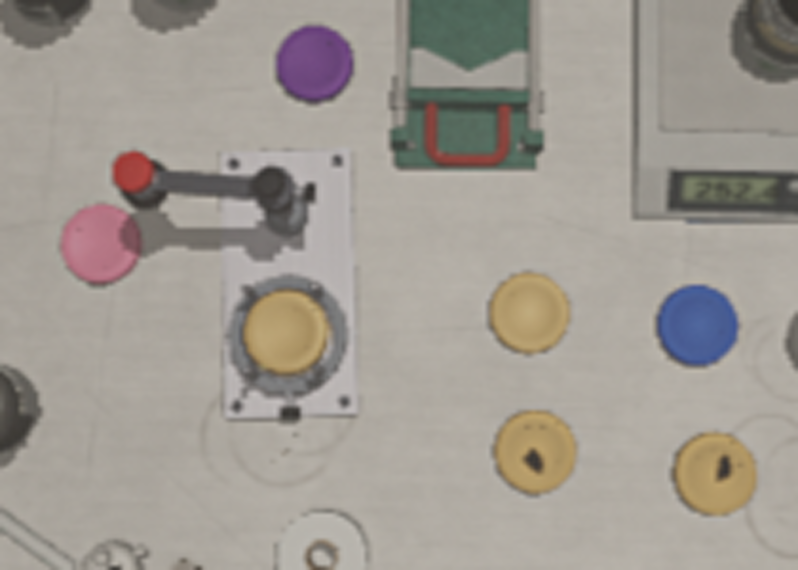

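The crop shows the clean cap at (529,313), with no blotch. The caps at (535,452) and (714,474) are stained. The rods and drum sit round (288,335), and the hold-down is swung about 1.7 rad towards +y. Next I measure the magazine and the cap with the wrist camera.

```bash
python3 - <<'E'
from station import r
import pickle,cv2,numpy as np
r.reach([0.55,-0.005,0.42],[180,0,180])
s=r.snapshot("wrist"); pickle.dump(s,open("pics/wm.pkl","wb"))
print(r.sense()["joints"].round(1),r.sense()["clock"],-s["R"].T@s["t"],s["R"].round(3).tolist(),s["fx"])
a=s["frame"]
r.reach([0.57,-0.19,0.42],[180,0,180])
s=r.snapshot("wrist"); pickle.dump(s,open("pics/wc.pkl","wb"))
cv2.imwrite("pics/w1.png",cv2.resize(np.vstack([a,s["frame"]]),(400,600))[:,:,::-1])
cv2.imwrite("pics/wm.png",a[:,:,::-1]);cv2.imwrite("pics/wc.png",s["frame"][:,:,::-1])
E
```

```text
[ -4.   -2.3  76.6   0.  105.7 -94.1] 2.5917 [ 0.47700914 -0.0047344   0.39911861] [[-0.002, 1.0, 0.001], [0.964, 0.002, 0.267], [0.267, 0.001, -0.964]] 332.79656073684833
```

View pics/wm.png

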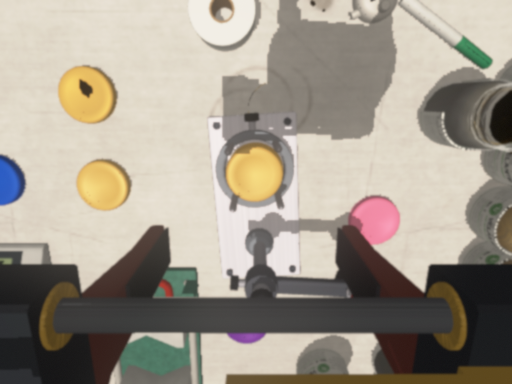

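View pics/wc.png

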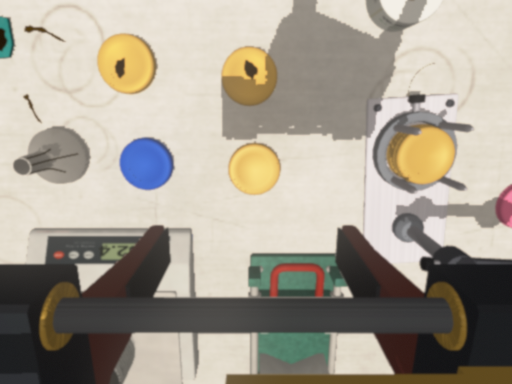

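The wrist views show the drum at (255,167), four bolts on the plate, the column top at (259,240), and the clean cap at (254,168) in the second view. I zoom in on the magazine to pick out the bolts and rod tips.

```bash
python3 - <<'E'
import pickle,cv2,numpy as np
from h import *
m=pickle.load(open("pics/wm.pkl","rb"));c=pickle.load(open("pics/wc.pkl","rb"))
for n,s in(("m",m),("c",c)):
  for b in blobs(s,(15,100,120),(30,255,255),300):
    print(n,np.round(b[2][0],1),np.round(b[2][1],1),ray(s,b[2][0],.010).round(4))
a=cv2.resize(m["frame"][100:290,190:390-80],None,fx=3,fy=3,interpolation=cv2.INTER_CUBIC)
b=cv2.resize(c["frame"][80:270,355:490],None,fx=3,fy=3,interpolation=cv2.INTER_CUBIC)
cv2.imwrite("pics/crop2.png",np.hstack([a,b])[:,:,::-1])
E
```

```text
m [102.9 184.6] [48.  52.6] [ 0.5741 -0.1844  0.01  ]
m [254.2 172. ] [56.  57.6] [ 0.5582 -0.0022  0.01  ]
m [86.7 94.2] [52.5 59.8] [ 0.4698 -0.1903  0.01  ]
c [254.  168.4] [49.9 50.3] [ 0.574  -0.1871  0.01  ]
c [421.3 154.6] [55.6 67.7] [0.5573 0.0097 0.01  ]
c [249.   75.6] [53.9 57.5] [ 0.4698 -0.1929  0.01  ]
c [126.   63.2] [54.2 61. ] [ 0.4572 -0.3274  0.01  ]
```

View pics/crop2.png

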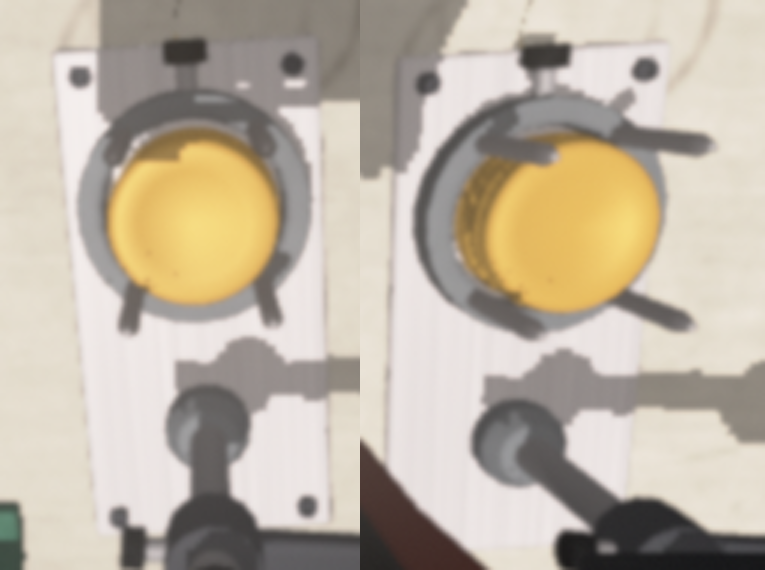

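The crop gives the plate corners, bolts, and rod tips in both views. In the left panel the tips are at (113,155), (262,148), (129,330), (273,321); in the right panel they are at (550,153), (706,145), (535,335), (688,322). I now fit the pose rigidly.

```bash
python3 - <<'E'
import pickle,cv2,numpy as np
from h import *
m=pickle.load(open("pics/wm.pkl","rb"));c=pickle.load(open("pics/wc.pkl","rb"))
def fit(name,s,px,off,z,mod):
    w=np.array([ray(s,(p[0]/3+off[0],p[1]/3+off[1]),z)[:2] for p in px]); mod=np.array(mod,float)
    a=mod-mod.mean(0); b=w-w.mean(0)
    k=np.sum((a[:,0]+1j*a[:,1]).conj()*(b[:,0]+1j*b[:,1])); y=np.angle(k)
    R=np.array([[np.cos(y),-np.sin(y)],[np.sin(y),np.cos(y)]]); t=w.mean(0)-R@mod.mean(0)
    print(name,t.round(4),np.degrees(y).round(2),"scale",abs(k)/np.sum(a*a),"res mm",((w-(mod@R.T+t))*1e3).round(1).tolist())
pl=[(-.062,-.052),(-.062,.052),(.147,-.052),(.147,.052)]
fit("plate m",m,[(56,53),(317,38),(98,533),(328,521)],(190,100),.006,pl)
rd=[(-.03,-.025),(-.03,.025),(.03,-.025),(.03,.025)]
fit("rods m",m,[(113,155),(262,148),(129,330),(273,321)],(190,100),.077,rd)
fit("rods c",c,[(190,153),(346,145),(175,335),(328,322)],(355,80),.077,rd)
# pile height: least squares intersection of two rays
A=[];B=[]
for s,p in((m,(254.2,172)),(c,(421.3,154.6))):
    o=ray(s,p,0);d=ray(s,p,.1)-o;d/=np.linalg.norm(d);P=np.eye(3)-np.outer(d,d);A.append(P);B.append(P@o)
print("pile",np.linalg.solve(sum(A),sum(B)))
s=pickle.load(open("pics/top0.pkl","rb"))
print("top col",ray(s,(221.3,188.9),.145))
E
```

```text
plate m [ 0.5528 -0.0014] 3.34 scale 0.9822979155729672 res mm [[1.3, 2.0], [1.6, -1.8], [-1.5, 1.4], [-1.4, -1.6]]
rods m [ 0.5526 -0.0021] 4.05 scale 0.9810733708314993 res mm [[-0.2, 0.6], [1.0, -1.1], [-0.5, 0.8], [-0.3, -0.3]]
rods c [ 0.5525 -0.004 ] 3.76 scale 0.9922534157121901 res mm [[0.0, 0.4], [0.7, -0.2], [0.2, -0.4], [-1.0, 0.2]]
pile [ 0.5534778  -0.00241407  0.03365102]
top col [ 0.64358067 -0.00089714  0.145     ]
```

```bash
python3 - <<'E'
from station import r
import pickle,cv2,numpy as np
O=[180,0,-176.3]
r.reach([0.574,-0.187,0.26],O)
r.servo_line([0.574,-0.187,0.1845],speed=0.08)
s=r.sense();print(s["tcp_pos"],s["contact_force"])
r.grab(12); r.wait(.2)
s=r.sense();print(s["opening"],s["gripper_force"],s["contact_force"])
r.servo_line([0.574,-0.187,0.29],speed=0.1)
r.servo_line([0.5527,-0.002,0.29],speed=0.15); r.wait(.3)
s=r.snapshot("wrist");pickle.dump(s,open("pics/h1.pkl","wb"));cv2.imwrite("pics/h1.png",s["frame"][:,:,::-1])
s=r.sense();print(s["tcp_pos"],s["opening"],s["gripper_force"],s["contact_force"],s["clock"])
E
```

```text
[ 0.57426952 -0.18710485  0.18532267] [ 0.48151316 -0.01585354  0.91921811]
0.06120527258427723 11.956388300168328 [0.4818826  0.73775694 1.42193036]
[ 0.5527381  -0.00231256  0.28995493] 0.060837296871421066 11.847882312722504 [-0.14040392 -0.88280999 -0.77250515] 8.875
```

View pics/h1.png

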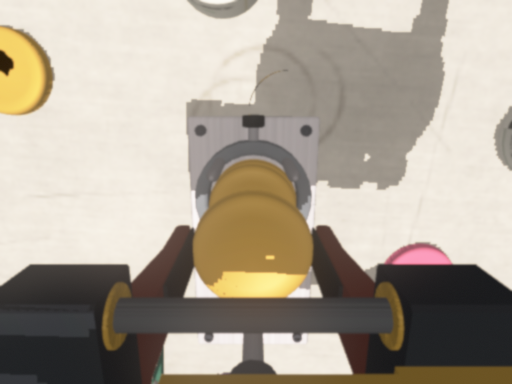

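The cap is held between the fingers, centred near (252,246), with the drum at (252,190) behind it and slightly to the right. I compute the cap's offset and the drum centre in this view.

```bash
python3 - <<'E'
import pickle,cv2,numpy as np
from h import *
s=pickle.load(open("pics/h1.pkl","rb"));f=s["frame"]
print(-s["R"].T@s["t"])
hsv=cv2.cvtColor(f,cv2.COLOR_RGB2HSV); g=cv2.inRange(hsv,(12,100,60),(30,255,255))
for row in range(190,304,6):
    x=np.where(g[row,150:350])[0]+150
    print(row,x.min() if len(x) else 0,x.max() if len(x) else 0,end=" | ")
for p in((252.5,246),(193.5,246),(312,246),(252.5,302)): print(p,ray(s,p,.1147).round(4))
# bolts near, plate z
for p in((201,130),(306,130),(209,337),(297,337)): print("bolt",ray(s,p,.007).round(4))
for n,b in(("m",[(80,77),(292,64),(120,517),(308,506)]),):
  m=pickle.load(open("pics/wm.pkl","rb"))
  for p in b: print("bolt m",ray(m,(p[0]/3+190,p[1]/3+100),.007).round(4))
E
```

```text
[ 0.47988566 -0.00743677  0.26907935]
190 213 293 | 196 210 295 | 202 209 295 | 208 209 296 | 214 205 300 | 220 201 304 | 226 198 306 | 232 195 309 | 238 193 312 | 244 192 313 | 250 192 313 | 256 193 313 | 262 193 312 | 268 197 308 | 274 200 306 | 280 203 303 | 286 208 298 | 292 214 290 | 298 221 284 | (252.5, 246) [ 0.5499 -0.0028  0.1147]
(193.5, 246) [ 0.5518 -0.0324  0.1147]
(312, 246) [0.548  0.0271 0.1147]
(252.5, 302) [ 0.582  -0.0007  0.1147]
bolt [ 0.5039 -0.0458  0.007 ]
bolt [0.4986 0.0355 0.007 ]
bolt [ 0.6928 -0.0339  0.007 ]
bolt [0.6876 0.0476 0.007 ]
bolt m [ 0.5043 -0.0459  0.007 ]
bolt m [0.4992 0.0358 0.007 ]
bolt m [ 0.6928 -0.0335  0.007 ]
bolt m [0.6873 0.0483 0.007 ]
```

```bash
cat >> h.py <<'E'
def force(r,n=4):
    a=[]
    for _ in range(n): a.append(r.sense()["contact_force"]); r.wait(.02)
    return np.mean(a,0)
E
python3 - <<'E'
from station import r
from h import *
x,y=.5531,-.0019
r.servo_line([x,y,.268],speed=.06); r.wait(.3)
b=force(r); z=.268; print("base",b)
while z>.212:
    z-=.0015; r.servo_line([x,y,z],speed=.05)
    f=force(r,2)-b
    if abs(f).max()>1.2: print(round(z,4),f.round(2),r.sense()["tcp_pos"].round(4))
    if f[2]>2 or np.hypot(*f[:2])>6: break
r.wait(.3); s=r.sense(); print(z,force(r)-b,s["tcp_pos"],s["opening"],s["gripper_force"],s["clock"])
E
```

```text
base [ 0.16929921 -0.09095487  0.3470851 ]
0.229 [0.07 0.19 1.97] [ 0.5532 -0.0019  0.2293]
0.2275 [-0.4   0.29  3.99] [ 0.5532 -0.0019  0.2279]
0.22749999999999998 [-0.09543286  0.51517781  4.62526102] [ 0.55319245 -0.00189453  0.22774192] 0.061440370639660256 12.19697579916101 17.7083
```

The cap touches cleanly, and the slope matches the pile spring. I ease back to about 1 N so the spring doesn't kick the cap, then release.

```bash
python3 - <<'E'
from station import r
from h import *
import pickle
x,y=.5531,-.0019; b=np.array([.17,-.09,.35]); z=.2275
while (force(r,4)-b)[2]>1.2: z+=.0004; r.servo_line([x,y,z],speed=.02)
print(z,force(r)-b,r.sense()["tcp_pos"])
r.let_go(); r.wait(.5)
s=r.sense();print(s["opening"],s["gripper_force"],force(r)-b)
r.servo_line([x,y,.29],speed=.08); r.wait(.2)
r.servo_line([x-.03,y,.36],speed=.15); r.wait(.1)
s=r.snapshot("wrist");pickle.dump(s,open("pics/rel.pkl","wb"));cv2.imwrite("pics/rel.png",s["frame"][:,:,::-1])
print(r.sense()["clock"])
for b in blobs(s,(15,100,100),(30,255,255),300): print(np.round(b[2][0],1),np.round(b[2][1],1),ray(s,b[2][0],.055).round(4))
E
```

```text
0.2303000000000001 [0.02861129 0.23629468 0.76331954] [ 0.55299394 -0.00187669  0.23012924]
0.08793032422048087 0.0 [-0.49335156 -0.39588604 -0.41450026]
23.2167
[250.1 216.2] [67.8 73.7] [ 0.5489 -0.0024  0.055 ]
[ 59.7 109.7] [61.6 71. ] [ 0.4666 -0.1648  0.055 ]
```

View pics/rel.png

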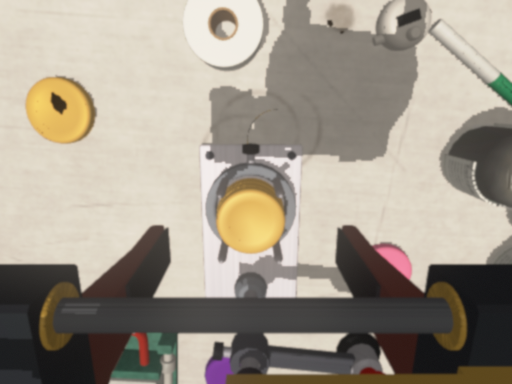

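The cap lies flat in the magazine, centred at (250,216) between the rods, and it is released. Now I swing the arm by pushing the knob with closed fingers.

```bash
cat >> h.py <<'E'
AX=np.array([.5531,-.0019]); YAW=3.6
COL=AX+.095*np.array([np.cos(np.radians(YAW)),np.sin(np.radians(YAW))])
def push(th,d):
    a=np.radians(th); return COL+.095*np.array([np.cos(a),np.sin(a)])+d*np.array([np.sin(a),-np.cos(a)])
E
python3 - <<'E'
from station import r
from h import *
import pickle
Z=.310
r.grab(5)
p=push(84.5,.045); r.reach([*p,.37],[180,0,84.5]); print(r.sense()["joints"].round(1))
r.servo_line([*p,Z],speed=.1); r.wait(.2); b=force(r); print("b",b)
th=84.5; d=.045
while d>.0295: d-=.004; r.servo_line([*push(th,d),Z],speed=.06)
while th<176:
    th+=6; r.servo_line([*push(th,.0295),Z],[180,0,th],speed=.09); f=force(r,1)-b
    if np.linalg.norm(f)>3: print(th,f.round(2))
    if np.linalg.norm(f)>10: break
while th<190:
    th+=1; r.servo_line([*push(th,.0295),Z],[180,0,th],speed=.04); f=force(r,2)-b; print(th,f.round(2))
    if np.linalg.norm(f)>4.5: break
print(r.sense()["clock"])
s=r.snapshot("top");pickle.dump(s,open("pics/top2.pkl","wb"))
cv2.imwrite("pics/top2.png",cv2.resize(s["frame"][140:290,150:360],None,fx=3.5,fy=3.5,interpolation=cv2.INTER_CUBIC)[:,:,::-1])
E
```

```text
[  4.9  22.3  54.3  -0.  103.4  10.4]
b [ 0.28700834 -0.00931937  0.48787471]
181.5 [ 0.37 -0.01 -0.49]
182.5 [ 0.14  0.73 -0.42]
183.5 [ 0.38  0.69 -0.39]
184.5 [-0.6   0.15 -0.28]
185.5 [ 0.2   0.61 -0.44]
186.5 [-0.3   0.32 -1.05]
187.5 [-0.12  1.54  0.01]
188.5 [ 0.07  4.15 -0.59]
189.5 [ 1.    6.77 -0.3 ]
35.3
```

View pics/top2.png

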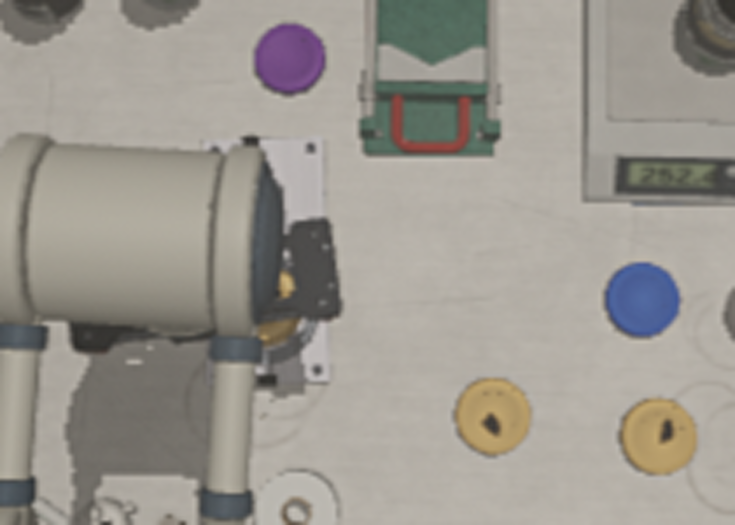

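The gripper hides the knob, but the force rise near 187° marks the stop. I back off, check the knob's position by its colour in the scene camera, then press with force feedback.

```bash
python3 - <<'E'
from station import r
from h import *
import pickle
p=push(183.6,.04); r.servo_line([*p,.310],[180,0,183.6],speed=.08)
r.servo_line([*p,.36],speed=.12); r.servo_line([AX[0],AX[1]+.002,.36],speed=.1); r.wait(.2)
s=r.snapshot("scene")
for b in blobs(s,(0,140,70),(7,255,255),12): print("scene red",np.round(b[2][0],1),b[1],ray(s,b[2][0],.139).round(4))
s=r.snapshot("wrist");pickle.dump(s,open("pics/k.pkl","wb"));cv2.imwrite("pics/k.png",s["frame"][:,:,::-1])
for b in blobs(s,(0,140,70),(7,255,255),30): print("wrist red",np.round(b[2][0],1),b[1],ray(s,b[2][0],.146).round(4))
print(r.sense()["clock"])
E
```

```text
scene red [280.7 199.6] 82.5 [ 0.5236 -0.2105  0.139 ]
scene red [207.1 181.5] 71.0 [ 0.5479 -0.0043  0.139 ]
scene red [455.9 161.2] 187.5 [ 0.9248 -0.5541  0.139 ]
wrist red [247.8 214.1] 1061.0 [ 0.5469 -0.0029  0.146 ]
37.1583
```

View pics/k.png

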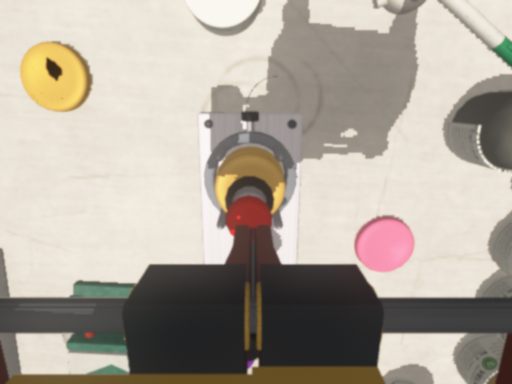

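The red knob is at (248,214), over the pile, so the arm is at its stop. I press it down.

```bash
python3 - <<'E'
from station import r
from h import *
x,y=AX[0],AX[1]
r.servo_line([x,y,.335],speed=.06); r.wait(.3); b=force(r); print("b",b.round(2))
z=.335
while z>.275:
    z-=.002 if z>.2965 else .001
    r.servo_line([x,y,z],speed=.04); f=force(r,2)-b
    if f[2]>1: print(round(z,4),f.round(2))
    if f[2]>9 or np.hypot(*f[:2])>8: break
r.wait(.3); print(z,force(r)-b,r.sense()["tcp_pos"],r.sense()["clock"])
E
```

```text
b [ 0.26 -0.09  0.  ]
0.325 [-0.67 -0.07  2.44]
0.323 [-0.99 -0.07  2.67]
0.321 [-0.53 -0.69  2.56]
0.319 [-0.71  0.05  3.37]
0.317 [ 0.09 -0.01  2.26]
0.315 [-0.65 -0.26  3.03]
0.313 [-0.15  0.08  2.87]
0.311 [0.49 0.28 2.37]
0.309 [-0.56 -0.67  2.54]
0.307 [-0.21 -0.43  2.68]
0.305 [0.64 0.53 2.52]
0.303 [ 0.64 -0.25  2.67]
0.301 [ 0.67 -0.26  2.47]
0.299 [0.61 0.16 2.55]
0.297 [1.02 0.18 2.62]
0.295 [1.36 0.27 2.5 ]
0.294 [1.4  0.08 3.15]
0.293 [ 1.4  -0.82  3.21]
0.292 [ 1.18 -0.04  3.37]
0.291 [0.41 0.19 4.43]
0.29 [ 0.69 -0.65  5.29]
0.289 [0.37 0.42 6.1 ]
0.288 [-0.34 -0.08  6.93]
0.287 [-0.06  0.37  8.07]
0.286 [-1.16 -0.24  8.94]
0.285 [-1.26  0.1  10.55]
0.285 [-1.15713344  0.32336512 10.42324525] [ 0.55312349 -0.0018974   0.28662157] 46.9583
```

```bash
python3 - <<'E'
from station import r
from h import *
x,y=AX
r.servo_line([x,y,.31],speed=.05); r.servo_line([x,y,.40],speed=.12); r.wait(.3)
s=r.snapshot("wrist")
for b in blobs(s,(0,140,70),(7,255,255),30): print("red",b[1],ray(s,b[2][0],.107).round(4))
for b in blobs(s,(15,100,60),(30,255,255),300): print("gold",np.round(b[2][0],1),b[1])
print(force(r),r.sense()["clock"]); print(r.hand_in())
E
```

```text
red 223.5 [ 0.6508 -0.1202  0.107 ]
red 822.5 [ 0.5509 -0.0024  0.107 ]
gold [358.9 374.1] 4225.5
gold [483.6 360.5] 994.0
gold [252.4 175.5] 1634.5
gold [78.6 79.7] 2868.0
[ 0.38059907 -0.08862005 -0.19268657] 48.925
the job is handed in; nothing more can be done
None
```

I set the clean cap on the pile by touch and released it, swung the hold-down arm to its stop, pressed the pad onto the cap (about 10 N at the knob) and backed the gripper clear. I handed the job in at about 49 s, and no verdict came back.

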